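# Lay a standing sample bottle down in the label-reading cradle

### The job

Tip the tall sample bottle that stands in the blue label-reading cradle over onto its side, so that it comes to rest lying on the cradle's two sloping rails with its foot still in the cradle. Let it down gently with the fingers, catching it as it goes past its balance and following it down, without letting it drop; only push and support it with the fingers, do not pinch it or lift it. Leave the other two bottles and the tip box where they stand, and finish with the hand clear.

Things in the scene. Friction and masses are not known exactly. Their poses are not given: they have to be found in the camera images.
- bottle: Bottle to lay down: yellow-green, blue cap, rigid, 0.14 to 0.28 kg, 210 mm tall; body 55 mm across to 145 mm up, shoulder to 167, neck 24 mm across, cap from 182 to 210. Starts upright in the cradle's bay, 8 mm above the table. Origin: centre of its underside; z runs to the cap. Pushed at the cap it tips over its foot's edge with under 1 N, balances at about 16 degrees and falls by itself beyond.
- bottle_cap (a point): Centre of the bottle's blue cap (32 mm across, 28 mm tall), on the bottle's axis 196 mm from its underside.
- cradle: Cradle fixed to the table: blue plate 190 x 90 x 8 mm, from x = -145 to +45 mm. Origin: on the table under the middle of the bay where the bottle stands (within 3 mm). The bottle is to fall towards the cradle's own -x, onto the rails. Aluminium side cheeks (inner faces at y = +-31 mm, x = -135 to +37 mm, tops 54 mm above the table) guide it. z is up.
- cradle_rails (a point): Middle between the upper ends of the two black rubber rails, 51 mm above the table, at x = -143 mm of the cradle. The rails (14 mm wide, at y = +-22 mm) rise to here at 20 degrees from the plate at x = -26 mm. A bottle laid on them leans about 72 degrees from upright, its cap overhanging this end: cap centre near x = -200 mm, 93 mm above the table, nothing beneath it.
- cradle_heel (a point): Top of the red heel stop behind the bottle's foot, 38 mm above the table; its inner face is at x = +31.5 mm of the cradle. It keeps the foot from sliding out.
- bottle_white: Bystander: the same bottle, white with a white cap, 210 mm tall, 55 mm across, standing on the table. Origin: centre of its underside. Leave alone.
- bottle_orange: Bystander: the same bottle, orange with a white cap, 210 mm tall, 55 mm across, standing on the table. Origin: centre of its underside. Leave alone.
- tip_box: Bystander: grey pipette-tip box with a blue lid, 119 x 84 x 59 mm, on the table. Origin: centre of its underside. Leave alone.
Not all that is in view belongs to the job. Leave any red look-alike of the bottle alone.

How it is judged:
At the end, for the whole second after the job is handed in: The bottle is at rest on the rails, leaning 62 to 80 degrees from upright towards the cradle's -x, its foot centre within 12 mm of the cradle's middle line and from 45 mm ahead (-x) to 30 mm behind the bay's middle, its cap within 20 mm of the middle line (angle between bottle's own z axis and vertical between 1.08 and 1.4 rad and y of bottle_cap in the frame of cradle between -0.02 and 0.02 m and y of bottle in the frame of cradle between -0.012 and 0.012 m and x of bottle in the frame of cradle between -0.045 and 0.03 m and x of bottle_cap in the frame of cradle below -0.14 m and linear speed of bottle below 0.02 m/s and angular speed of bottle below 0.15 rad/s); the robot touches nothing.
It fails at once if the bottle falls or is knocked instead of being let down gently (turns faster than 4 rad/s before it lies on the rails) (angular speed of bottle above 4 rad/s and angle between bottle's own z axis and vertical below 1.2 rad).
It fails at once if the bottle is pinched or pressed hard (more than 18 N of finger contact) (contact force between bottle and the fingers above 18 N).
It fails at once if the bottle is lifted or carried (height (world z) of bottle above 0.07 m or height (world z) of bottle_cap above 0.23 m).
It fails at once if a bystander is shifted by more than 15 mm (distance of any of bottle_white, bottle_orange, tip_box from where it was at the start of the episode above 0.015 m).
It fails at once if a bystander is tipped (angle between any of bottle_white, bottle_orange, tip_box's own z axis and vertical above 0.2 rad).
It also fails if it takes over 45 s, if anything falls off the work surface, if the arm or the gripper's body presses on something with over 40 N, if the wrist force passes 120 N, or if a joint passes its speed limit or range.

### The arm

A 6-joint arm with a two-finger parallel gripper is mounted at the origin on the work surface. World frame = base frame: x ahead of the robot, y to its left, z up, the work surface at z = 0. Lengths are in m, angles in rad, forces in N, time in s.
With the tool pointing down it reaches from about 0.225 to 0.875 m from the base axis. Payload 3.4 kg.
Tool frame: the origin (TCP) lies on the centre line of the jaws, within the pads' length; the fingertips stand 11 mm ahead of it and the grasp point (between the pads) lies 8 mm behind it; z points along the fingers, y is the line along which they close (so a half turn about z gives the same grasp; the last joint's range is limited). The gripper opens to 85 mm and grips with 20 to 120 N. Pads are 22 mm wide; open, the fingers measure 114 mm over their backs; the gripper's body (76 mm by 85 mm) begins 54 mm behind the grasp point. The pads swing forward as they close: fully open they stand 13 mm farther back than shut.
Start: joints at [0.996, 0.276, 1.505, -0, 1.361, -0.121], TCP at [0.252, 0.517, 0.242] pointing down, gripper open.
Joint ranges: [-2.89, 2.89], [-0.75, 2.08], [0.22, 2.7], [-1.18, 4.32], [0.11, 2.71], [-2.7, 2.7]. Speed limits (rad/s): [2.57, 2.57, 3.14, 3.14, 3.14, 3.14].

### API

Orientations are given as a unit quaternion [w, x, y, z].
In Python, from rig import manip, eyes, job gives the robot as it stands.
- The arm moves only by the tool drive_tool, never from a script. Its argument "rows" is a list of rows, each a list of 3 entries, a list of its own where there are three numbers: the turn, a rotation vector about the world's x, y, z in rad, then the shift along the world's x, y, z in cm, then the finger opening in cm, from 0 to 8.54. A call has 1 to 8 rows; each row shifts and turns the commanded pose from where the row before left it; what a row does not reach is not made up. A row lasts 1/8 s, in which the tool goes at most 62.5 mm and 10.7 degrees, less where a joint would pass 70% of its speed; a pose out of reach is approached as far as the arm can. A call is refused whole if a number of a shift passes 6.25 or a number of a turn 0.188, either way. A call with a gripper value outside its range is refused whole. The fingers move at their own pace and stop on an object; "force" is the grip in N (left out, the last holds). Time passes only in rows, so rows that do not move let the fingers close. It gives the time, the measured TCP pose, the force, the opening and the grip force at its end, in the units of the state.
- manip.get_state(): the state, without advancing time (a new reading comes with each control period).
- eyes.get_image(name): name is "side" or "top"; returns the picture (480x640x3 uint8, red, green, blue); there is no depth.
- eyes.get_calibration(name): a dict with "camera_matrix" (3x3 intrinsics, pixels), "view" (4x4, takes a point from world to camera coordinates). Camera axes: x right, y up, looking along -z (the intrinsics and any distortion apply to the point x, -y, -z); pixel columns grow to the right and rows downward; lengths in m; the calibration is good to about 2 mm. A picture is of the moment at which its call begins. get_calibration takes no time and is no camera call.
- job.sign_off(): hands the job in; it is judged then, once.
The state is a dict: "clock": time; "qpos": joint angles; "qd": joint speeds; "effort": joint torques, N m; "position": TCP position; "ee_rot": TCP orientation; "contact_force": force on the tool from outside, world axes, zero at the start; "moment": the same for the moment, N m; "width": finger opening in m; "gripper_force": force on a finger pad.
Only numpy, scipy, OpenCV 4.12 (cv2) and the standard library are available. Lean on these libraries where they do the work, as an engineer would, in place of code of your own. Each camera call takes 0.05 s, during which the arm holds its last target. There are 200 camera calls.

## Working session

There is one attempt and no reset: what is moved stays moved. The work goes in short steps, Python scripts to look and compute and a tool call to move; the robot and the scene stay as the last step left them, time stands still between calls to the robot, and variables do not carry over. Pictures are saved under pics/ and viewed, at most 10 in all, crops included, and the job is handed in when it is done.

Besides the shell and the picture viewer there is one more tool, called as name([rows], argument=value, ...), one row to a line, values as JSON. drive_tool: Moves the arm, as the interface text tells. Its arguments: {"type":"object","properties":{"rows":{"type":"array"},"force":{"type":"number"}},"required":["rows"]}

```bash
mkdir -p pics
cat > h.py <<'E'
import numpy as np, cv2
from rig import manip, eyes, job
def grab(n,f):
    im=eyes.get_image(n); cv2.imwrite('pics/'+f,im[:,:,::-1]); return im
E
python3 - <<'E'
from h import *
a=grab('side','s0.png');b=grab('top','t0.png')
for n in('side','top'):
    c=eyes.get_calibration(n);print({k:np.round(v,4).tolist() for k,v in c.items()})
s=manip.get_state();print(s)
E
```

```text
{'camera_matrix': [[538.1763, 0.0, 320.7673], [0.0, 538.1763, 238.5721], [0.0, 0.0, 1.0]], 'view': [[0.9969, 0.0776, -0.0144, -0.5451], [-0.0515, 0.778, 0.6261, -0.0656], [0.0598, -0.6234, 0.7796, -1.1946], [0.0, 0.0, 0.0, 1.0]]}
{'camera_matrix': [[607.2071, 0.0, 310.2625], [0.0, 607.2071, 233.0384], [0.0, 0.0, 1.0]], 'view': [[-0.0004, -0.9999, 0.0127, 0.0005], [0.9941, 0.001, 0.1086, -0.5756], [-0.1086, 0.0127, 0.994, -1.4924], [0.0, 0.0, 0.0, 1.0]]}
{'clock': 0.1, 'qpos': array([ 9.95997246e-01,  2.76566399e-01,  1.50598859e+00,  1.29590087e-05,
        1.36071656e+00, -1.21009125e-01]), 'qd': array([ 0.00039279, -0.00044555, -0.00307938, -0.00224891, -0.00031027,
        0.00034211]), 'effort': array([ 2.39587698e-04, -4.17698765e+01, -2.46404672e+01, -5.67484476e-04,
        5.76539256e-03, -2.38444477e-05]), 'position': array([0.25182744, 0.51642654, 0.2415136 ]), 'ee_rot': array([-2.92147094e-04,  2.24954416e-01,  9.74368927e-01, -7.86993956e-04]), 'contact_force': array([-0.87777691, -0.00374382,  0.81891489]), 'moment': array([ 0.01719481,  0.02362726, -0.01611532]), 'gripper_force': 0.0, 'width': 0.08532016321640604}
```

View pics/s0.png

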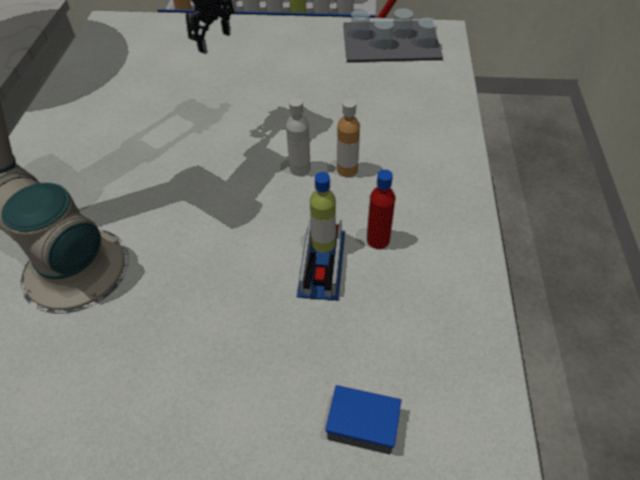

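View pics/t0.png

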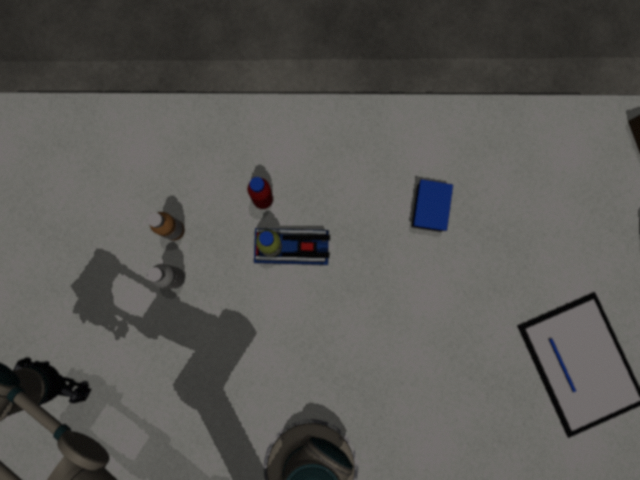

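Candidates for the bottle: yellow-green with blue cap in the cradle, at side (322,212) and top (268,240). The red look-alike with a blue cap is at side (381,210) and top (260,192), the white one at side (298,140), and the orange one at side (348,140). I choose the yellow-green one and check it in an enlarged crop.

Run:
```python
from h import *
a=cv2.imread('pics/s0.png')[165:305,280:410];b=cv2.imread('pics/t0.png')[215:275,240:345]
a=cv2.resize(a,(390*1,420),interpolation=3);b=cv2.resize(b,(735//2*2-334,229),interpolation=3)
a=cv2.resize(cv2.imread('pics/s0.png')[165:305,280:360],(320,560),interpolation=3)
b=cv2.resize(cv2.imread('pics/t0.png')[215:275,250:340],(450,300),interpolation=3)
o=np.zeros((560,780,3),np.uint8);o[:,:320]=a;o[:300,325:775]=b
cv2.imwrite('pics/c.png',np.clip(o*1.5,0,255).astype(np.uint8))
```

```text
(no output)
```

View pics/c.png

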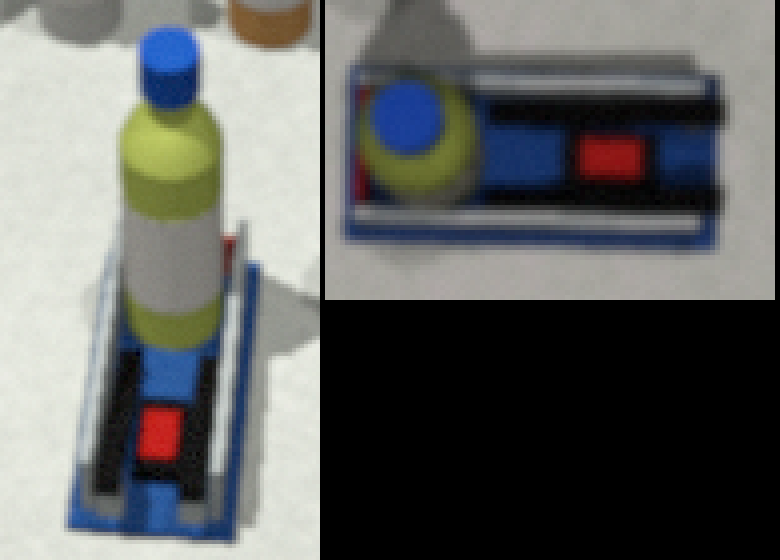

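```bash
cat >> h.py <<'E'
def ray(n,p):
    c=eyes.get_calibration(n);V=np.array(c['view']);R,t=V[:3,:3],V[:3,3]
    d=np.linalg.inv(c['camera_matrix'])@[p[0],p[1],1];d=d*[1,-1,-1]
    return -R.T@t,R.T@d
def atz(n,p,z):
    o,d=ray(n,p);return o+d*(z-o[2])/d[2]
def tri(ps,pt):
    o1,d1=ray('side',ps);o2,d2=ray('top',pt)
    s=np.linalg.lstsq(np.c_[d1,-d2],o2-o1,rcond=None)[0]
    a,b=o1+s[0]*d1,o2+s[1]*d2;return (a+b)/2,np.linalg.norm(a-b)
E
python3 - <<'E'
from h import *
np.set_printoptions(precision=4,suppress=True)
print('captop',tri((322.2,174.4),(266.5,238)),'window',tri((320,273.2),(307.2,246.4)))
C=[atz('top',p,.008) for p in((255.4,228.2),(253.8,263.2),(328.8,230.2),(328.4,264.6))]
for c in C:print('top corner',c)
for p in((297,297),(339,300.5),(344.5,231)):print('side corner',atz('side',p,.008))
print('rail ends top',atz('top',(328.8,237),.051),atz('top',(328.8,254.6),.051))
for n,p,z in(('white top',(164,271),.21),('orange top',(157,222),.21),('red',(257.5,183),.21)):print(n,atz('top',p,z))
for n,p in(('w',(296,105)),('o',(349,106)),('red',(384.5,175))):print(n,atz('side',p,.21))
E
```

```text
captop (array([0.5442, 0.0989, 0.2259]), np.float64(0.0018514322359606712)) window (array([0.5438, 0.0085, 0.0204]), np.float64(0.0019221685970633661))
top corner [0.5904 0.1402 0.008 ]
top corner [0.5012 0.1434 0.008 ]
top corner [ 0.5854 -0.0469  0.008 ]
top corner [ 0.4977 -0.0456  0.008 ]
side corner [ 0.5005 -0.0466  0.008 ]
side corner [ 0.5889 -0.0491  0.008 ]
side corner [0.5909 0.1394 0.008 ]
rail ends top [ 0.5636 -0.045   0.051 ] [ 0.5199 -0.0448  0.051 ]
white top [0.472  0.3236 0.21  ]
orange top [0.5802 0.3418 0.21  ]
red [0.6682 0.1207 0.21  ]
w [0.468  0.3324 0.21  ]
o [0.5871 0.3358 0.21  ]
red [0.6671 0.1215 0.21  ]
```

The crop shows the yellow-green bottle standing against the heel stop at the +y end, with the rails running towards -y. The red patch at side (320,273) is the reader window, 20 mm high. The cap is at about (0.545, 0.099), the cradle origin at about (0.5455, 0.0965), and the fall direction is -y (about 0.9° of yaw). First I move to free space and test the tilt.

drive_tool([
  [[0,0,0.06],[0,-1,4],7],
  [[0,0,0.06],[1.5,-3.5,4],6],
  [[0,0,0.06],[2.2,-4.5,2],5],
  [[0,0,0.06],[2.2,-4.5,0],5],
  [[0,0,0.06],[2.2,-4.5,0],5],
  [[0,0,0.06],[2.2,-4.5,0],5],
  [[0,0,0.06],[2.2,-4.5,0],5],
  [[0,0,0],[2.2,-4.5,0],5],
])

```text
clock: 1.1
position: [0.3994, 0.2003, 0.3421]
ee_rot: [-0.0, 0.017, 1.0, 0.0]
contact_force: [1.2, -0.6, 0.7]
width: 0.0502
gripper_force: 0.0
```

drive_tool([
  [[0,0,0],[2.2,-4.5,0],5],
  [[0,0,0],[2.2,-4.5,0],5],
  [[0,0,0],[2.2,-4.5,0],5],
  [[0,0,0],[2.2,-4.5,0],5],
  [[0,0,0],[2.2,-4.5,0],5],
  [[0,0,0],[2.2,-4.5,0],5],
  [[0,0,0],[1.8,-3.5,0],5],
  [[0,0,0],[0,0,0],5],
])

```text
clock: 2.1
position: [0.5499, -0.1057, 0.3409]
ee_rot: [-0.001, 0.019, 1.0, -0.0]
contact_force: [-0.7, 0.1, 0.4]
width: 0.0504
gripper_force: 0.0
```

```bash
cat >> h.py <<'E'
from scipy.spatial.transform import Rotation as Ro
def st():
    s=manip.get_state();R=Ro.from_quat(np.roll(s['ee_rot'],-1)).as_matrix()
    np.set_printoptions(precision=4,suppress=True)
    print(round(s['clock'],2),'p',s['position'],'q',s['qpos'],'y',R[:,1],'z',R[:,2],'w',round(s['width'],4),'F',s['contact_force'])
E
python3 -c "
from h import *
st()"
```

```text
2.1 p [ 0.5499 -0.1057  0.3409] q [-0.3138  0.2157  1.3482 -0.0006  1.5793 -1.8473] y [ 0.0373  0.9993 -0.0001] z [-0.0018 -0.0001 -1.    ] w 0.0504 F [-0.6764  0.1129  0.4068]
```

drive_tool([
  [[0.18,0,0],[0,0,0],5],
  [[0.18,0,0],[0,0,0],5],
  [[0.18,0,0],[0,0,0],5],
  [[0.18,0,0],[0,0,0],5],
  [[0.18,0,0],[0,0,0],5],
  [[0.18,0,0],[0,0,0],5],
  [[0.12,0,0],[0,0,0],5],
  [[0,0,0],[0,0,0],5],
])

```text
clock: 3.1
position: [0.5489, -0.1033, 0.3402]
ee_rot: [-0.011, 0.016, 0.824, 0.566]
contact_force: [0.1, 0.2, 1.0]
width: 0.0501
gripper_force: 0.0
```

```bash
python3 -c "
from h import *
st()"
```

```text
3.1 p [ 0.5489 -0.1033  0.3402] q [-0.7671  0.543   1.3981  0.8668  2.0652 -2.2368] y [0.0387 0.3592 0.9325] z [-0.0012  0.9332 -0.3594] w 0.0501 F [0.0583 0.1747 1.0463]
```

drive_tool([
  [[0,0,0],[0,-3,-4],5],
  [[0,0,0],[0,0,-5],5],
  [[0,0,0],[0,0,-5],5],
  [[0,0,0],[0,0,-5],5],
  [[0,0,0],[0,0,-4],5],
  [[0,0,0],[0,0,-1],5],
  [[0,0,0],[0,0,0],5],
])

```text
clock: 3.98
position: [0.5496, -0.1329, 0.1035]
ee_rot: [-0.009, 0.013, 0.825, 0.564]
contact_force: [-0.7, 0.0, 1.0]
width: 0.0501
gripper_force: 0.0
```

```bash
python3 -c "
from h import *
st()"
```

```text
3.98 p [ 0.5496 -0.1329  0.1035] q [-0.7959  0.8119  1.5355  0.7315  1.7933 -2.5725] y [0.0321 0.3629 0.9313] z [-0.0005  0.9318 -0.3631] w 0.0501 F [-0.7166  0.0147  1.0021]
```

drive_tool([
  [[0,0,0],[0,0,5],5],
  [[0,0,0],[0,0,5],5],
  [[-0.17,0,0],[0,2,5],5],
  [[-0.17,0,0],[0,3,5],5],
  [[-0.17,0,0],[0,4,0],5],
  [[-0.17,0,0.01],[0,4,0],5],
  [[-0.17,0,0.01],[0,4,0],5],
  [[-0.17,0,0],[0,3,0],5],
])

```text
clock: 4.97
position: [0.5482, 0.0686, 0.3067]
ee_rot: [-0.002, 0.008, 0.996, 0.088]
contact_force: [0.3, -0.4, -1.2]
width: 0.0503
gripper_force: 0.0
```

drive_tool([
  [[-0.18,0,0],[-0.3,2,-1],5],
  [[0,0,0],[0,1,-1],5],
  [[0,0,0],[0,0,0],5],
  [[0,0,0],[0,0,0],5],
])

```text
clock: 5.48
position: [0.5462, 0.0951, 0.283]
ee_rot: [-0.005, 0.01, 1.0, 0.0]
contact_force: [-0.4, -0.4, -0.1]
width: 0.0498
gripper_force: 0.0
```

```bash
python3 -c "
from h import *
st()
a=grab('side','s1.png');b=grab('top','t1.png')
a=cv2.resize(a[90:310,240:420],(490,600));b=cv2.resize(b[200:300,220:320],(300,300))
o=np.zeros((600,795,3),np.uint8);o[:,:490]=a;o[:300,495:]=b
cv2.imwrite('pics/c1.png',np.clip(o[:,:,::-1]*1.5,0,255).astype(np.uint8))
"
```

```text
5.47 p [0.5462 0.0951 0.283 ] q [ 0.0464  0.2296  1.4688  0.0008  1.4525 -1.5052] y [0.0192 0.9998 0.0001] z [-0.0093  0.0003 -1.    ] w 0.0498 F [-0.3785 -0.4388 -0.1084]
```

View pics/c1.png

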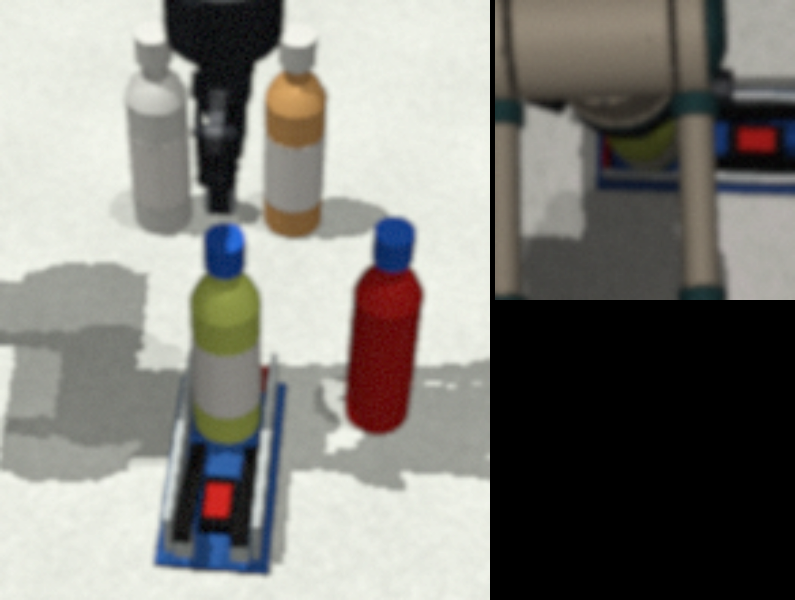

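The fingers hang in line with the cap, with the fingertip at crop (220,210) and the cap at (224,250). I bring the fork down over the cap.

drive_tool([
  [[0,0.009,0],[-0.1,0.3,-2],5.2],
  [[0,0,0],[0,0,-2],5.2],
  [[0,0,0],[0,0,-1.5],5.2],
  [[0,0,0],[0,0,-1.5],5.2],
  [[0,0,0],[0,0,-1],5.2],
  [[0,0,0],[0,0,0],5.2],
])

```text
clock: 6.32
position: [0.5447, 0.0998, 0.2015]
ee_rot: [-0.01, 0.008, 1.0, -0.0]
contact_force: [0.3, 0.2, 0.2]
width: 0.0521
gripper_force: 0.0
```

```bash
python3 -c "
from h import *
st()
a=grab('side','s2.png')
cv2.imwrite('pics/c2.png',np.clip(cv2.resize(a[140:270,270:400],(600,600))[:,:,::-1]*1.5,0,255).astype(np.uint8))
import numpy as np
P=np.array([.0705,.008])
for k in range(19):
    t=.07*k; print(k,round(t,2),np.round([.0705-(.195*np.sin(t)-.0275*np.cos(t)),.008+.195*np.cos(t)+.0275*np.sin(t)],4))
"
```

```text
6.33 p [0.5447 0.0998 0.2015] q [ 0.0549  0.2807  1.6026  0.0011  1.2787 -1.4997] y [ 0.0166  0.9999 -0.0004] z [-0.0205 -0.0001 -0.9998] w 0.0521 F [0.2968 0.2464 0.1954]
0 0.0 [0.098 0.203]
1 0.07 [0.0843 0.2044]
2 0.14 [0.0705 0.2049]
3 0.21 [0.0567 0.2044]
4 0.28 [0.043 0.203]
5 0.35 [0.0295 0.2006]
6 0.42 [0.0161 0.1973]
7 0.49 [0.003 0.193]
8 0.56 [-0.0098  0.1878]
9 0.63 [-0.0222  0.1818]
10 0.7 [-0.0341  0.1749]
11 0.77 [-0.0455  0.1671]
12 0.84 [-0.0564  0.1586]
13 0.91 [-0.0666  0.1494]
14 0.98 [-0.0761  0.1395]
15 1.05 [-0.085   0.1289]
16 1.12 [-0.093   0.1177]
17 1.19 [-0.1003  0.106 ]
18 1.26 [-0.1067  0.0938]
```

View pics/c2.png

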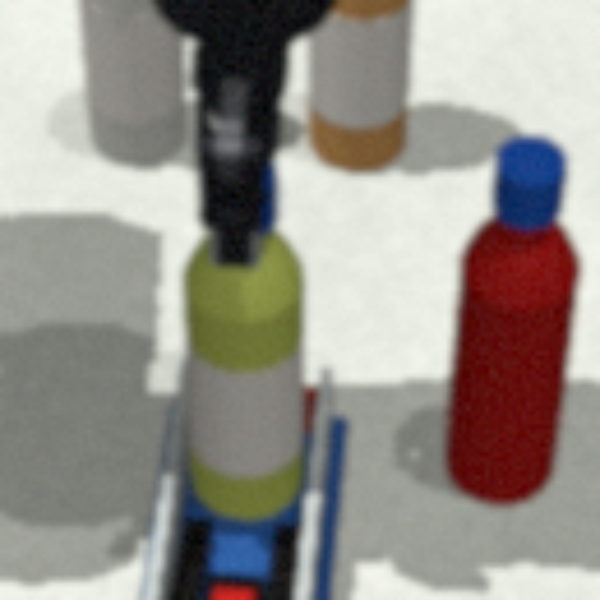

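The cap sits between the fingers, about 2 px right of the finger's centre (crop (245) against (235)). I shift +x by 3 mm and level the tool, then start the arc.

drive_tool([
  [[0,-0.02,0],[0.35,0,0],5.2],
  [[0.07,-0.001,0],[0,-1.4,0.14],5.2],
  [[0.07,-0.001,0],[0,-1.4,0.05],5.2],
  [[0.07,-0.001,0],[0,-1.4,-0.05],5.2],
  [[0.07,-0.001,0],[-0.05,-1.4,-0.14],5.2],
  [[0.07,-0.001,0],[0,-1.35,-0.24],5.2],
])

```text
clock: 7.12
position: [0.5487, 0.0297, 0.2009]
ee_rot: [0.003, 0.008, 0.985, 0.175]
contact_force: [-0.2, 0.0, -0.2]
width: 0.0519
gripper_force: 0.0
```

```bash
python3 -c "
from h import *
st()
a=grab('side','s3.png')
cv2.imwrite('pics/c3.png',np.clip(cv2.resize(a[150:310,260:400],(525,600))[:,:,::-1]*1.5,0,255).astype(np.uint8))
"
```

```text
7.12 p [0.5487 0.0297 0.2009] q [-0.2927  0.2861  1.6531  0.3502  1.3142 -1.9561] y [0.0146 0.9389 0.344 ] z [ 0.0091  0.3439 -0.939 ] w 0.0519 F [-0.1994  0.0184 -0.1952]
```

View pics/c3.png

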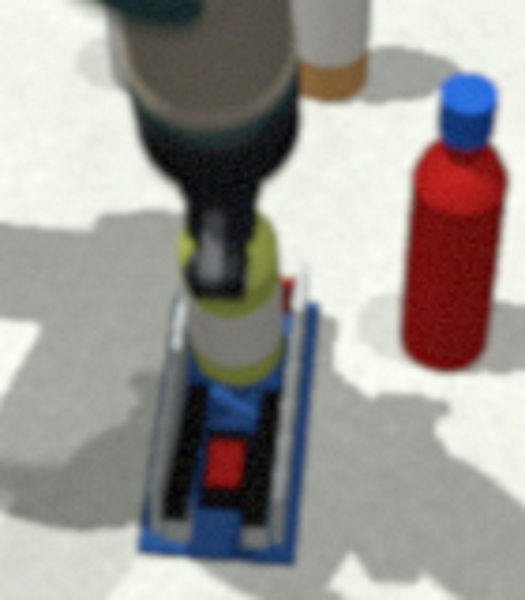

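The bottle leans about 20° inside the fork, with the finger at crop (217,250) and the body at (230,300). I follow it on down.

drive_tool([
  [[0.07,-0.001,0],[0.15,-1.34,-0.33],5.2],
  [[0.07,-0.001,0],[0,-1.31,-0.43],5.2],
  [[0.07,-0.001,0],[0,-1.28,-0.52],5.2],
  [[0.07,-0.001,0],[-0.05,-1.24,-0.6],5.2],
  [[0.07,-0.001,0],[0,-1.19,-0.69],5.2],
  [[0.07,-0.001,0],[0,-1.14,-0.78],5.2],
  [[0.07,-0.001,0],[-0.05,-1.09,-0.85],5.2],
])

```text
clock: 8.05
position: [0.5492, -0.0563, 0.158]
ee_rot: [0.004, 0.008, 0.913, 0.407]
contact_force: [0.1, -0.5, -0.8]
width: 0.052
gripper_force: 0.2
```

```bash
python3 -c "
from h import *
st()
a=grab('side','s4.png');b=grab('top','t4.png')
o=np.zeros((600,795,3),np.uint8);o[:,:525]=cv2.resize(a[190:350,260:400],(525,600));o[:260,530:790]=cv2.resize(b[190:290,250:350],(260,260))
cv2.imwrite('pics/c4.png',np.clip(o[:,:,::-1]*1.5,0,255).astype(np.uint8))
"
```

```text
8.05 p [ 0.5492 -0.0563  0.158 ] q [-0.6404  0.5231  1.6494  0.6491  1.5506 -2.4088] y [0.0107 0.6679 0.7441] z [ 0.0129  0.744  -0.668 ] w 0.052 F [ 0.0932 -0.5033 -0.803 ]
```

View pics/c4.png

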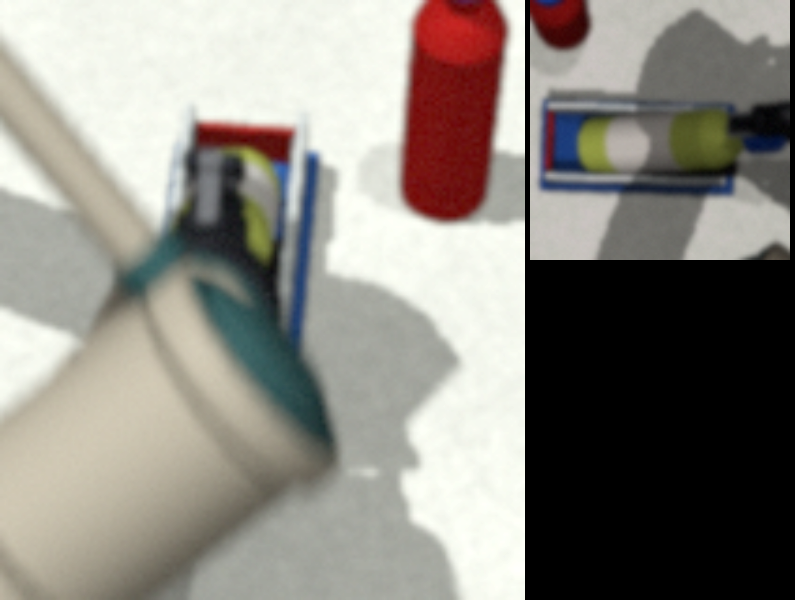

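Seen from the top, the bottle lies deep between the cheeks. The blue of the cap shows below the finger at crop (765,145), with the finger at (765,115). I check that sideways offset in numbers.

Run:
```python
from h import *
c=eyes.get_calibration('top');V=np.array(c['view'])
def pr(p):
    q=V[:3,:3]@p+V[:3,3];q=np.array(c['camera_matrix'])@(q*[1,-1,-1]);return q[:2]/q[2]
T=np.array([.549,-.0563,.158]);y=np.array([.0107,.668,.744]);
for k in(.026,.041,-.026):print(k,pr(T+k*y))
print('cap ideal',pr(np.array([.544,-.0563,.15])))
b=cv2.imread('pics/t4.png')[190:290,250:350]
h=cv2.cvtColor(b,cv2.COLOR_BGR2HSV);m=((h[...,0]>105)&(h[...,0]<130)&(h[...,1]>150))
m[:, :70]=0
ys,xs=np.nonzero(m);print('blue x',xs.min()+250,xs.max()+250,'y',ys.min()+190,ys.max()+190)
# bottle yellow-green rows per column
g=(h[...,0]>25)&(h[...,0]<45)&(h[...,1]>100)
for x in(22,28,55,65,72,76):
    r=np.nonzero(g[:,x])[0]; print(x+250,(r.min()+190,r.max()+190) if len(r) else None)
cv2.imwrite('pics/c5.png',np.clip(cv2.resize(b[20:80,10:100],(780,520),interpolation=2)*1.8,0,255).astype(np.uint8))
```

```text
0.026 [328.56564297 237.58304156]
0.041 [324.32232797 237.00548246]
-0.026 [342.75567467 239.51445178]
cap ideal [335.58152776 241.06003943]
blue x 320 348 y 233 263
272 (np.int64(236), np.int64(254))
278 (np.int64(235), np.int64(255))
305 (np.int64(237), np.int64(249))
315 (np.int64(233), np.int64(255))
322 (np.int64(233), np.int64(255))
326 (np.int64(243), np.int64(253))
```

View pics/c5.png

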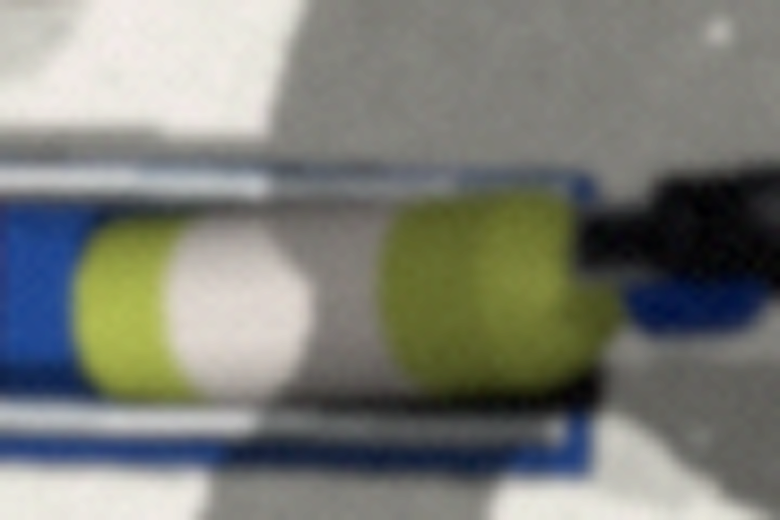

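The cap centre is at about row 241.5, so x≈0.543. The finger is 6 mm off but still under the cap. I carry on down, easing towards -x.

drive_tool([
  [[0.07,-0.001,0],[-0.05,-1.02,-0.92],5.2],
  [[0.07,-0.001,0],[-0.05,-0.96,-1.0],5.2],
  [[0.07,-0.001,0],[-0.05,-0.88,-1.06],5.2],
  [[0.07,-0.001,0],[-0.05,-0.8,-1.12],5.2],
  [[0,0,0],[0,0,0],5.2],
])

```text
clock: 8.78
position: [0.5467, -0.0923, 0.1158]
ee_rot: [0.003, 0.008, 0.847, 0.531]
contact_force: [0.1, -0.4, 0.5]
width: 0.052
gripper_force: 0.2
```

drive_tool([
  [[0.04,0,0],[0,-0.4,-0.6],5.2],
  [[0,0,0],[0,0,0],5.2],
])

```text
clock: 9.02
position: [0.5467, -0.096, 0.1108]
ee_rot: [0.003, 0.007, 0.837, 0.548]
contact_force: [-0.2, -0.5, -0.8]
width: 0.0522
gripper_force: 0.2
```

Run:
```python
from h import *
st()
b=grab('top','t6.png')
cv2.imwrite('pics/c6.png',np.clip(cv2.resize(b[205:285,250:370],(780,520),interpolation=2)[:,:,::-1]*1.8,0,255).astype(np.uint8))
```

```text
9.03 p [ 0.5467 -0.096   0.1108] q [-0.7607  0.7543  1.6141  0.7487  1.7197 -2.5937] y [0.0085 0.3997 0.9166] z [ 0.0135  0.9165 -0.3998] w 0.0522 F [-0.2062 -0.4831 -0.8472]
```

View pics/c6.png

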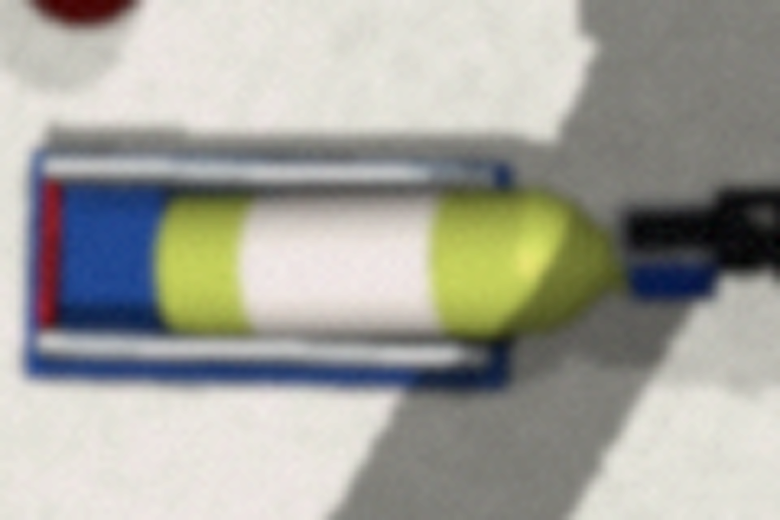

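The bottle lies nearly flat, with the cap at crop (670,280) beneath the upper finger and the foot edge at (157,262). I lower the finger further until it is free.

drive_tool([
  [[0.02,0,0],[0,-0.15,-0.4],5.2],
  [[0.02,0,0],[0,-0.1,-0.3],5.2],
  [[0,0,0],[0,0,0],5.2],
])

```text
clock: 9.45
position: [0.5464, -0.0988, 0.1033]
ee_rot: [0.003, 0.008, 0.825, 0.565]
contact_force: [0.2, 0.0, -0.1]
width: 0.0521
gripper_force: 0.2
```

drive_tool([
  [[0,0,0],[0,0,-0.3],5.2],
  [[0,0,0],[0,0,0],5.2],
])

```text
clock: 9.7
position: [0.5465, -0.0985, 0.1009]
ee_rot: [0.003, 0.007, 0.825, 0.565]
contact_force: [0.4, 0.4, -0.3]
width: 0.0517
gripper_force: 0.0
```

Run:
```python
from h import *
st()
b=grab('top','t7.png');a=cv2.imread('pics/t6.png')[:,:,::-1]
# bottle motion between frames: cap-end & foot columns on the axis row
for n,i in(('t6',a),('t7',b)):
    h=cv2.cvtColor(np.ascontiguousarray(i),cv2.COLOR_RGB2HSV)
    g=(h[...,0]>25)&(h[...,0]<45)&(h[...,1]>100);bl=(h[...,0]>105)&(h[...,0]<130)&(h[...,1]>150);bl[:,:340]=0
    G=np.argwhere(g[225:265,250:350]);B=np.argwhere(bl[225:265])
    print(n,G[:,1].min()+250,G[:,1].max()+250,B[:,1].min(),B[:,1].max(),B[:,0].min()+225,B[:,0].max()+225)
```

```text
9.7 p [ 0.5465 -0.0985  0.1009] q [-0.7695  0.7895  1.6109  0.7594  1.7358 -2.6163] y [0.0087 0.3618 0.9322] z [ 0.0138  0.9321 -0.3619] w 0.0517 F [ 0.3771  0.4192 -0.3106]
t6 275 345 348 424 225 249
t7 275 346 349 430 225 250
```

drive_tool([
  [[0,0,0],[0,0,-0.2],6],
  [[0,0,0],[0,0,0],7],
  [[0,0,0],[0,0,0],7],
])

```text
clock: 10.12
position: [0.5466, -0.0986, 0.099]
ee_rot: [0.003, 0.007, 0.825, 0.565]
contact_force: [0.2, -1.1, 0.3]
width: 0.0701
gripper_force: 0.0
```

drive_tool([
  [[0,0,0],[0,-0.9,0.3],7],
  [[0,0,0],[0,-1.8,0.6],7],
  [[0,0,0],[0,-2.8,1],7],
  [[0,0,0],[0,-3.7,1.4],7],
  [[0,0,0],[0,-3,2],7],
  [[0,0,0],[0,-3,4],7],
  [[0,0,0],[0,0,4],7],
  [[0,0,0],[0,0,0],7],
])

```text
clock: 11.12
position: [0.5467, -0.2529, 0.2351]
ee_rot: [0.006, 0.006, 0.827, 0.563]
contact_force: [-0.0, 0.4, 0.3]
width: 0.0701
gripper_force: 0.0
```

Run:
```python
from h import *
st()
a=grab('side','s8.png');b=grab('top','t8.png')
o=np.zeros((600,795,3),np.uint8);o[:,:395]=cv2.resize(a[60:360,220:418],(395,600));o[:310,400:]=cv2.resize(b[180:300,240:393],(395,310))
cv2.imwrite('pics/c8.png',np.clip(o[:,:,::-1]*1.6,0,255).astype(np.uint8))
```

```text
11.12 p [ 0.5467 -0.2529  0.2351] q [-0.9093  0.7579  1.2398  0.7452  2.1021 -2.4187] y [0.0039 0.367  0.9302] z [ 0.0169  0.9301 -0.367 ] w 0.0701 F [-0.0086  0.3699  0.3201]
```

View pics/c8.png

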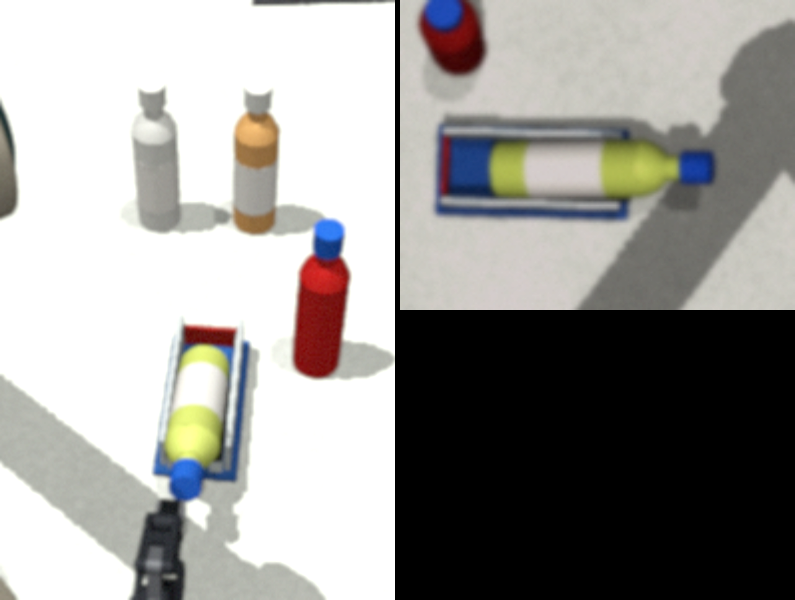

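The bottle lies on the rails, with the cap at side (313.7,299) and top (355,244.7), and the hand is clear. The other bottles are standing. I check the numbers and hand in if they agree.

Run:
```python
from h import *
p,e=tri((313.7,299),(355.1,244.7))
O=np.array([.5455,.0965]);ex=np.array([.016,1]);ey=np.array([-1,.016]);d=p[:2]-O
x,y=d@ex,d@ey
print(p,e,'cap cradle',x,y,'foot x ~',x+.196*np.sin(1.257),'lean~',np.degrees(np.arccos((p[2]-.034)/.196)))
if -.225<x<-.185 and abs(y)<.012: print(job.sign_off())
```

```text
[ 0.54163459 -0.10566466  0.09729348] 0.0026626591864227903 cap cradle -0.20222650245306564 0.0006307798305919103 foot x ~ -0.01579745531677207 lean~ 71.16003582476776
the job is handed in; nothing more can be done
None
```

The bottle was let down gently onto the cradle's rails, leaning about 71° with its foot in the bay and its cap on the middle line; the hand is clear, the other two bottles are standing, I did not touch the tip box (it was outside the last crop), and the job is handed in.

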